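# Set the blue flip stop and load the vial rack against it

### The arm

A 6-joint arm with a two-finger parallel gripper is mounted at the origin on the work surface. World frame = base frame: x ahead of the robot, y to its left, z up, the work surface at z = 0. Lengths are in mm, angles in degrees, forces in N, time in s.
With the tool pointing down it reaches from about 350 to 850 mm from the base axis. Payload 8.1 kg.
Tool frame: the origin (TCP) lies at the very end of the fingers, on their centre line; the grasp point (between the pads) lies 19 mm behind it; z points along the fingers, y is the line along which they close (so a half turn about z gives the same grasp; the last joint's range is limited). The gripper opens to 85 mm and grips with 20 to 120 N. Pads are 22 mm wide; open, the fingers measure 114 mm over their backs; the gripper's body (76 mm by 85 mm) begins 54 mm behind the grasp point. The pads swing forward as they close: fully open they stand 13 mm farther back than shut.
Start: joints at [62.945, 7.471, 85.268, -0, 87.261, -4.893], TCP at [226.315, 555.686, 231.292] pointing down, gripper open.
Joint ranges: [-169.43, 169.43], [-51.17, 129.36], [1.28, 143.12], [-76.62, 256.62], [0, 156.53], [-152.29, 152.29]. Speed limits (degrees/s): [136.94, 136.94, 159.86, 180, 180, 180].

### API

Orientations are given as [roll, pitch, yaw] about the fixed x, y, z axes, in that order (R = Rz(yaw) Ry(pitch) Rx(roll)).
In Python, from bench import r gives the robot as it stands.
- The arm moves only by the shell command python3 -m jog 'ROWS' [FORCE]. ROWS is JSON, a list of rows, each a list of 7 numbers: the turn, a rotation vector about the tool's x, y, z in degrees, then the shift along the tool's x, y, z in mm, then the closure, from -1 (fully open) to 1 (shut), so that 0 is half open. A call has 1 to 5 rows; each row shifts and turns the commanded pose from where the row before left it, along the tool's axes as they then stand; what a row does not reach is not made up. A row lasts 1/10 s, in which the tool goes at most 50 mm and 8.59 degrees, less where a joint would pass 70% of its speed; a pose out of reach is approached as far as the arm can. A call is refused whole if a number of a shift passes 50 or a number of a turn 8.59, either way. A call with a gripper value outside its range is refused whole. The fingers move at their own pace and stop on an object; FORCE is the grip in N (left out, the last holds). Time passes only in rows, so rows that do not move let the fingers close. It gives the time, the measured TCP pose, the force, the opening and the grip force at its end, in the units of the state.
- r.sense(): the state, without advancing time (a new reading comes with each control period).
- r.snapshot(name): name is "side" or "top"; returns a dict with "pixels" (480x640x3 uint8, red, green, blue), "fx", "fy", "cx", "cy" (pixels), "world_to_cam" (4x4, takes a point from world to camera coordinates). Camera axes: x right, y up, looking along -z (the intrinsics and any distortion apply to the point x, -y, -z); pixel columns grow to the right and rows downward; lengths in mm; the calibration is good to about 2 mm. A picture is of the moment at which its call begins. There is no depth.
- r.hand_in(): hands the job in; it is judged then, once.
The state is a dict: "time": time; "joint_pos": joint angles; "qd": joint speeds; "joint_efforts": joint torques, N m; "tool_pos": TCP position; "tcp_rot": TCP orientation; "ft_force": force on the tool from outside, world axes, zero at the start; "wrist_torque": the same for the moment, N m; "finger_gap": finger opening in mm; "grip_force": force on a finger pad.
Only numpy, scipy, OpenCV 4.12 (cv2) and the standard library are available. Lean on these libraries where they do the work, as an engineer would, in place of code of your own. Each camera call takes 0.05 s, during which the arm holds its last target. There are 200 camera calls.

### The job

On the loading lane, flip the blue stop flag fully down across the lane first, then push the green vial rack along the lane until it rests up against the blue flag, and let go of it. Leave the orange stop flag standing up.

Things in the scene. Friction and masses are not known exactly. Their poses are not given: they have to be found in the camera images.
- lane: Fixed aluminium loading lane, 500 mm along its y axis; origin on the bench under the channel's centre line, half-way along. The rack is pushed towards its +y; +x points across, away from the robot. Plate top 8 mm above the bench; two steel guides, tops at 18 mm, with a 58 mm wide channel between. Both flip stops stand on its -x edge, the rack starts on the -y half.
- blue_stop (a point): Middle of the blue stop's hinge pin, 30 mm above the bench, fixed to the lane's -x edge; axes as the lane's (y = push direction). The channel's centre line is 43 mm from here along +x. Its grey holder is 30 mm along y, 16 mm along x; its two cheeks, 20 mm apart, rise 8 mm above this point beside the flag.
- blue_flag (a joint): Blue flag's angle, rad. Bar 62 mm long from the pin, 16 mm wide along the lane, 6 mm thick. At 0 it leans 20 deg back from upright, away from the lane (-x); upright at 0.35; 1.92 = fully down, level across the lane, top face 33 mm above the bench, tip 19 mm past the centre line. Starts at 0 to 0.2. Stiff hinge: stays where left, so push it all the way (1 to 3 N near the tip).
- rack_mid (a point): Centre, half-way up, of the green vial rack: 90 mm long (y), 52 wide (x), 45 high, top 53 mm above the bench, small black-capped vials 10 mm above that; 0.2 to 0.4 kg. Loose in the channel on the -y side of both stops, long side along the lane; slides. Against the lowered blue flag its centre is 53 mm before (-y of) the hinge pin.
- orange_flag (a joint): Angle of the orange flag, make and meaning as the blue one; starts up (0 to 0.2), must stay up. Its stop stands on the same edge of the lane, 100 to 120 mm further along or further back than the blue one (varies), so the rack may have to pass it; raised, its tip is at most 93 mm above the bench.
Not all that is in view belongs to the job. Of the things that look like the part that bears rack_mid, the middle-sized one is meant.

How it is judged (in metres and radians):
On the way, in this order (a step that is already met when the one before it is completed fails the run):
1. the blue flag is fully down (within 8 degrees) while the rack is still more than 40 mm short of it (value of joint blue_flag above 1.78 rad and y of rack_mid in the frame of blue_stop below -0.093 m), for 0.2 s.
2. the rack has been pushed along the lane up to the lowered blue flag (gap under 10 mm) (value of joint blue_flag above 1.78 rad and y of rack_mid in the frame of blue_stop above -0.063 m), for 0.1 s.
At the end, for the whole second after the job is handed in: Blue flag down across the lane (within 8 degrees of level); green rack upright in the lane's channel, square within 10 degrees, centred within 12 mm, its leading face within 10 mm of the blue flag on the near side; orange flag still up (below 0.6 rad) (all of step 2 and value of joint orange_flag below 0.6 rad and y of rack_mid in the frame of blue_stop below -0.043 m and x of rack_mid in the frame of blue_stop between 0.031 and 0.055 m and height (world z) of rack_mid below 0.036 m and angle between rack_mid's own z axis and vertical below 0.17 rad and angle between the y axis of rack_mid and the y axis of blue_stop, either way round below 0.17 rad); the robot touches nothing.
It also fails if it takes over 58 s, if anything falls off the work surface, if the arm or the gripper's body presses on something with over 40 N, if the wrist force passes 120 N, or if a joint passes its speed limit or range.

## Working session

There is one attempt and no reset: what is moved stays moved. The work goes in short steps, Python scripts to look and compute and a shell command to move; the robot and the scene stay as the last step left them, time stands still between calls to the robot, and variables do not carry over. Pictures are saved under pics/ and viewed, at most 10 in all, crops included, and the job is handed in when it is done.

```bash
mkdir -p pics; cat > h.py <<'E'
from bench import r
import cv2, numpy as np, json
def snap(n):
    s=r.snapshot(n); cv2.imwrite(f'pics/{n}.png', s['pixels'][:,:,::-1])
    np.savez(f'{n}.npz',**{k:np.array(v) for k,v in s.items()}); return s
def P(n):
    s=np.load(f'{n}.npz'); M=s['world_to_cam']; return s,M
def ray(n,u,v):
    s,M=P(n); d=np.array([(u-s['cx'])/s['fx'],-(v-s['cy'])/s['fy'],-1.]); R=M[:3,:3]
    return -R.T@M[:3,3], R.T@d
def atz(n,u,v,z):
    c,d=ray(n,u,v); return c+d*(z-c[2])/d[2]
def tri(uv1,uv2,n1='top',n2='side'):
    c1,d1=ray(n1,*uv1); c2,d2=ray(n2,*uv2)
    t=np.linalg.lstsq(np.c_[d1,-d2],c2-c1,rcond=None)[0]
    a,b=c1+d1*t[0],c2+d2*t[1]; return (a+b)/2, np.linalg.norm(a-b)
def proj(n,p):
    s,M=P(n); q=M[:3,:3]@np.array(p)+M[:3,3]; return s['cx']+s['fx']*q[0]/-q[2], s['cy']+s['fy']*-q[1]/-q[2]
E
python3 - <<'E'
from h import *
for n in('top','side'):
    s=snap(n); print({k:v for k,v in s.items() if k!='pixels'})
print(r.sense())
E
```

```text
{'fx': 449.54504036799887, 'fy': 449.54504036799887, 'cx': 323.6970385731277, 'cy': 237.1266865996114, 'world_to_cam': array([[-2.48236369e-02, -9.99466550e-01,  2.12226791e-02,
         3.26329276e+01],
       [ 9.98839023e-01, -2.39201671e-02,  4.18142472e-02,
        -5.40799243e+02],
       [-4.12842914e-02,  2.22360217e-02,  9.98899978e-01,
        -6.64058187e+02],
       [ 0.00000000e+00,  0.00000000e+00,  0.00000000e+00,
         1.00000000e+00]])}
{'fx': 496.42165281852357, 'fy': 496.42165281852357, 'cx': 326.9922325655009, 'cy': 234.31911166523793, 'world_to_cam': array([[-8.61908151e-01, -5.07017686e-01,  6.88513116e-03,
         4.90478565e+02],
       [ 3.63319892e-01, -6.08042337e-01,  7.05891757e-01,
        -2.24860678e+02],
       [-3.53713154e-01,  6.10915364e-01,  7.08286257e-01,
        -5.11427572e+02],
       [ 0.00000000e+00,  0.00000000e+00,  0.00000000e+00,
         1.00000000e+00]])}
{'time': 0.1, 'joint_pos': array([ 6.29437553e+01,  7.51154603e+00,  8.53242293e+01,  3.92950632e-05,
        8.72618296e+01, -4.89148039e+00]), 'qd': array([-0.02549601, -0.04375902, -0.25794678, -0.07165182,  0.17341175,
       -0.1051534 ]), 'joint_efforts': array([ 1.32002184e-03, -5.70955825e+01, -5.01939797e+01, -3.25575957e-05,
        8.17368884e-03,  5.73296597e-05]), 'tool_pos': array([226.09586009, 555.22475673, 230.32995825]), 'tcp_rot': array([-1.79902754e+02, -8.36175597e-03,  1.57835227e+02]), 'ft_force': array([-1.16442714,  0.03816739,  0.53935512]), 'wrist_torque': array([-0.06934416, -0.00828997, -0.02593381]), 'grip_force': 0.0, 'finger_gap': 85.57004338666232}
```

View pics/top.png

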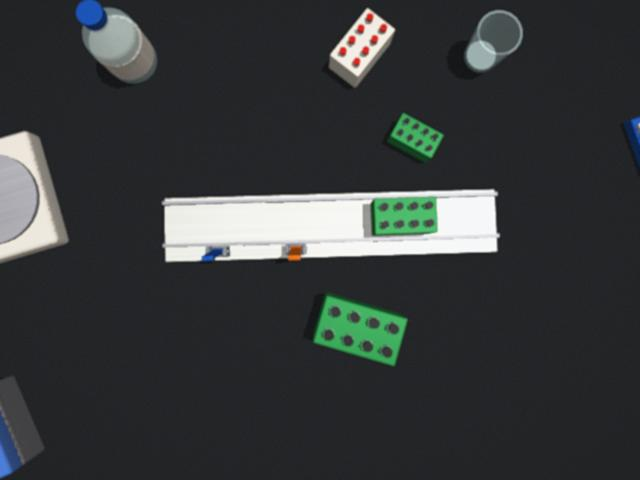

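View pics/side.png

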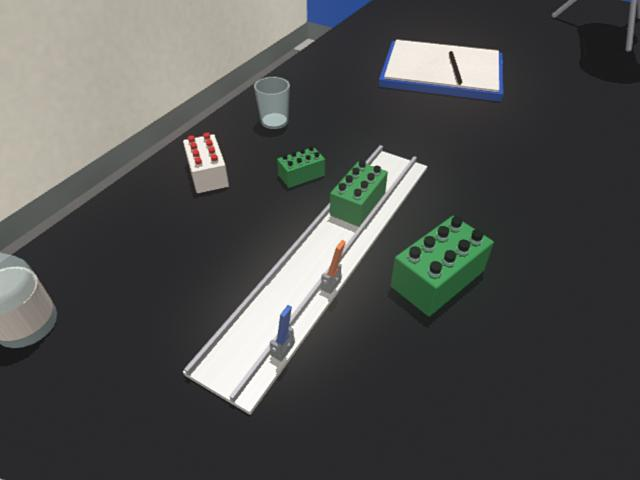

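The top view shows three green racks: small (416,137), on the lane (405,216) and large (361,329). The lane rack is the middle-sized one, so that's my target. The blue flag is at (213,254) and the orange flag at (295,252), so the rack has to pass orange first. Next I'll check a close crop.

```bash
python3 - <<'E'
import cv2,numpy as np
t=cv2.imread('pics/top.png');s=cv2.imread('pics/side.png')
a=cv2.resize(t[185:270,190:350],(800,425)[::1],interpolation=cv2.INTER_CUBIC)
b=cv2.resize(s[225:365,260:360],None,fx=4,fy=4,interpolation=cv2.INTER_CUBIC)
c=cv2.resize(s[140:240,320:440],None,fx=3.3,fy=3.3,interpolation=cv2.INTER_CUBIC)
cv2.imwrite('pics/c1.png',a)
o=np.zeros((560,800,3),np.uint8);o[:,:400]=b;o[:330,400:796]=c[:330,:396];cv2.imwrite('pics/c2.png',o)
E
```

```text
(no output)
```

View pics/c1.png

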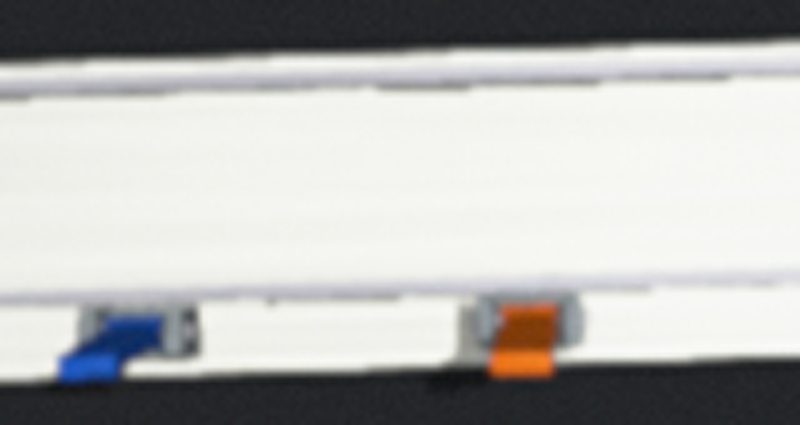

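View pics/c2.png

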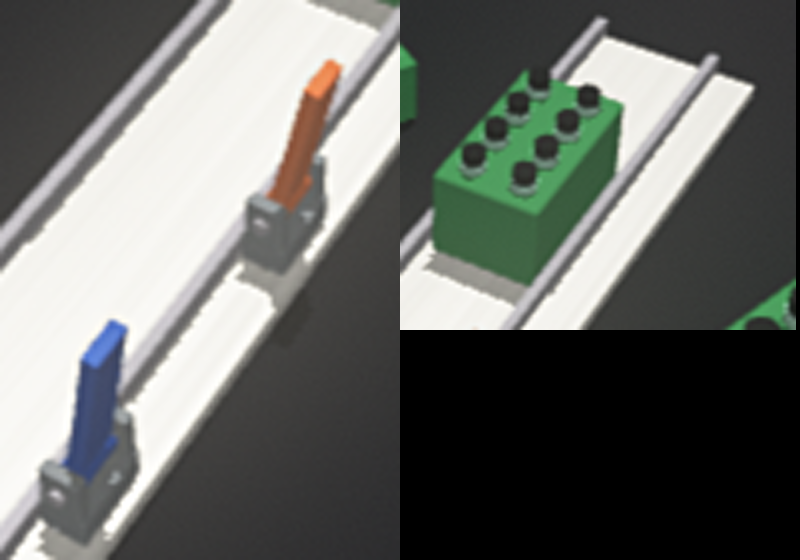

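```bash
python3 - <<'E'
from h import *
np.set_printoptions(precision=1,suppress=True)
print('blue tip',tri((208,258.4),(288.2,306.8)))
print('orange tip',tri((294.2,258),(342,241.5)))
for a,b in [((373.5,200),(330.6,193.9)),((374,235),(363.9,204.5)),((437,233),(387.3,171.2)),((436,197.5),(359.4,160.6))]: print('rack',tri(a,b))
g=[atz('top',*p,18) for p in [(165,201),(496,193),(165,244),(498,236)]]
for q in g: print('guide',q)
d=(g[1]-g[0]); d2=g[3]-g[2]; print([np.degrees(np.arctan2(-k[0],-k[1])) for k in (d,d2)])
# stop holders centre, cheek tops z=38
print('blue cheeks', atz('top',190+139/5,185+328/5,38), 'orange', atz('top',190+530/5,185+318/5,38))
for n,pts in {'side':[(260+20,225+112),(260+150/4,225+210/4)]}.items(): pass
E
```

```text
blue tip (array([514.4, 173.2,  95.3]), np.float64(1.2747921459843925))
orange tip (array([512.3,  61. ,  95.3]), np.float64(1.7440775568383697))
rack (array([591.9, -51. ,  52.3]), np.float64(2.6593367131892878))
rack (array([540.2, -50.6,  56. ]), np.float64(1.394062841487523))
rack (array([ 543.3, -139. ,   54.2]), np.float64(3.7739726377310623))
rack (array([ 592.7, -139.8,   54.5]), np.float64(1.521218007456032))
guide [600.3 253.1  18. ]
guide [ 601.4 -241.2   18. ]
guide [536.6 253.7  18. ]
guide [ 536.6 -241.6   18. ]
[np.float64(-0.12732220007174075), np.float64(0.003459059411326186)]
blue cheeks [524.6 172.2  38. ] orange [524.8  60.3  38. ]
```

```bash
python3 -m jog '[[0,0,-7.4,0,0,0,1],[0,0,-7.4,0,0,0,1],[0,0,-7.4,0,0,0,1],[0,0,0,0,0,0,1]]' 40
python3 -m jog '[[0,0,0,-24,-38,0,1],[0,0,0,-24,-38,0,1],[0,0,0,-24,-38,0,1],[0,0,0,-24,-38,0,1],[0,0,0,-24,-38,0,1]]'
python3 -m jog '[[0,0,0,-24,-38,0,1],[0,0,0,-24,-38,0,1],[0,0,0,-24,-38,0,1],[0,0,0,0,0,0,1],[0,0,0,0,0,0,1]]'
```

```text
time: 0.5
tool_pos: [226.2, 555.4, 230.7]
tcp_rot: [-179.9, -0.0, -179.8]
ft_force: [-0.8, -0.2, 0.3]
finger_gap: 28.0
grip_force: 0.0
time: 1.0
tool_pos: [346.9, 364.1, 231.1]
tcp_rot: [-180.0, -0.0, 179.8]
ft_force: [0.8, -0.3, 0.7]
finger_gap: 0.1
grip_force: 0.0
time: 1.5
tool_pos: [418.8, 251.1, 231.1]
tcp_rot: [180.0, -0.0, 179.7]
ft_force: [-0.1, 0.8, -0.5]
finger_gap: 0.2
grip_force: 0.0
```

```bash
python3 -m jog '[[0,0,0,-23,-39,0,1],[0,0,0,-23,-39,0,1],[0,0,0,0,0,40,1],[0,0,0,0,0,40,1],[0,0,0,0,0,40,1]]'
python3 -m jog '[[0,0,0,0,0,32,1],[0,0,0,0,0,0,1],[0,0,0,-12,0,0,1],[0,0,0,0,0,0,1]]'
```

```text
time: 2.0
tool_pos: [464.3, 175.1, 110.2]
tcp_rot: [180.0, 0.0, 180.0]
ft_force: [0.0, 0.4, -0.0]
finger_gap: -0.1
grip_force: 0.0
time: 2.4
tool_pos: [478.1, 175.2, 81.4]
tcp_rot: [180.0, 0.2, -180.0]
ft_force: [1.3, -0.0, -0.3]
finger_gap: 0.4
grip_force: 0.0
```

```bash
python3 -m jog '[[0,0,0,-12,0,0,1],[0,0,0,-12,0,0,1],[0,0,0,-12,0,0,1],[0,0,0,-12,0,0,1],[0,0,0,-12,0,0,1]]'
python3 -m jog '[[0,0,0,-7,0,0,1],[0,0,0,-5,0,10,1],[0,0,0,-5,0,8,1],[0,0,0,-6,0,8,1],[0,0,0,-6,0,8,1]]'
python3 -m jog '[[0,0,0,-2,0,4,1],[0,0,0,0,0,4,1],[0,0,0,0,0,0,1]]'
```

```text
time: 2.9
tool_pos: [537.1, 174.9, 81.1]
tcp_rot: [180.0, 0.1, -180.0]
ft_force: [-0.7, 0.1, -0.0]
finger_gap: -0.2
grip_force: 0.5
time: 3.4
tool_pos: [565.2, 173.9, 44.1]
tcp_rot: [-180.0, -0.1, -180.0]
ft_force: [-1.3, 0.4, 1.4]
finger_gap: 0.0
grip_force: 0.5
time: 3.7
tool_pos: [567.1, 173.7, 36.4]
tcp_rot: [-180.0, -0.1, -180.0]
ft_force: [-0.5, -1.0, 0.4]
finger_gap: -0.0
grip_force: 0.0
```

```bash
python3 -m jog '[[0,0,0,0,0,2,1],[0,0,0,0,0,2,1],[0,0,0,0,0,0,1],[0,0,0,0,0,0,1]]'; python3 -m jog '[[0,0,0,0,0,1.5,1],[0,0,0,0,0,0,1],[0,0,0,0,0,0,1]]'; python3 - <<'E'
from h import *
snap('side'); s=cv2.imread('pics/side.png')
cv2.imwrite('pics/s2.png',cv2.resize(s[210:370,200:400],None,fx=3.5,fy=3.5,interpolation=cv2.INTER_CUBIC))
E
```

```text
time: 4.1
tool_pos: [567.5, 174.0, 33.4]
tcp_rot: [180.0, 0.0, -180.0]
ft_force: [-0.4, 0.5, 0.3]
finger_gap: 0.3
grip_force: 0.0
time: 4.4
tool_pos: [567.7, 174.0, 32.9]
tcp_rot: [180.0, 0.0, -180.0]
ft_force: [-4.4, -0.9, 8.5]
finger_gap: -0.0
grip_force: 4.3
```

View pics/s2.png

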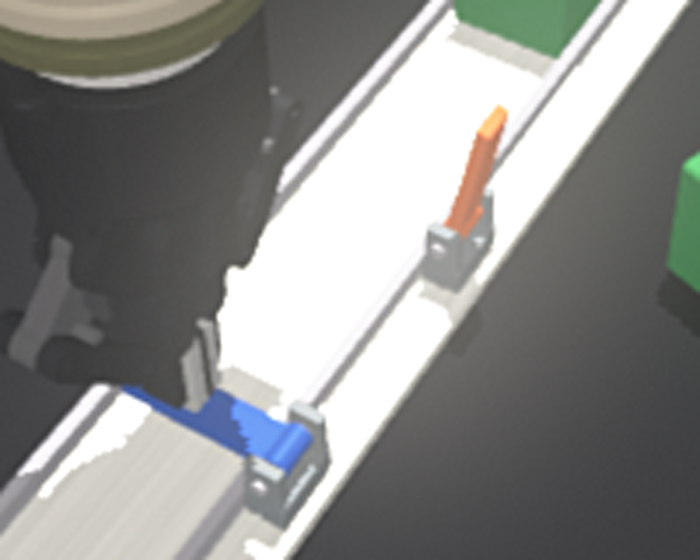

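The crop shows the blue flag level across the lane with the tip of the finger on it (8.5 N at z = 33). Orange is still up. Now I'll lift and move behind the rack.

```bash
python3 -m jog '[[0,0,0,0,0,-10,1],[0,0,0,0,0,-45,1],[0,0,0,0,0,-45,1],[0,0,0,0,-45,0,1],[0,0,0,0,-45,0,1]]'
python3 -m jog '[[0,0,0,0,-45,0,1],[0,0,0,0,-45,0,1],[0,0,0,0,-45,0,1],[0,0,0,0,-45,0,1],[0,0,0,0,-45,0,1]]'
python3 -m jog '[[0,0,0,0,-44,0,1],[0,0,0,0,0,0,1],[0,0,0,0,0,0,1]]'
```

```text
time: 4.95
tool_pos: [569.4, 84.1, 135.2]
tcp_rot: [180.0, 0.3, -179.8]
ft_force: [1.4, 0.3, 0.1]
finger_gap: -0.1
grip_force: 0.0
time: 5.45
tool_pos: [567.7, -142.9, 132.5]
tcp_rot: [-180.0, 0.1, -180.0]
ft_force: [0.5, 0.6, -0.7]
finger_gap: 0.2
grip_force: 0.0
time: 5.75
tool_pos: [567.7, -186.1, 132.1]
tcp_rot: [180.0, 0.0, 179.9]
ft_force: [0.2, -0.0, -0.5]
finger_gap: 0.4
grip_force: 0.0
```

```bash
python3 -m jog '[[0,0,0,0,0,40,1],[0,0,0,0,0,40,1],[0,0,0,0,0,12,1],[0,0,0,0,0,0,1]]'; python3 - <<'E'
from h import *
snap('side'); s=cv2.imread('pics/side.png')
cv2.imwrite('pics/s3.png',cv2.resize(s[80:380,200:500],None,fx=2,fy=2,interpolation=cv2.INTER_CUBIC))
E
```

```text
time: 6.15
tool_pos: [565.9, -183.0, 37.5]
tcp_rot: [179.9, -0.3, -179.9]
ft_force: [0.4, 0.4, 0.0]
finger_gap: -0.1
grip_force: 0.0
```

View pics/s3.png

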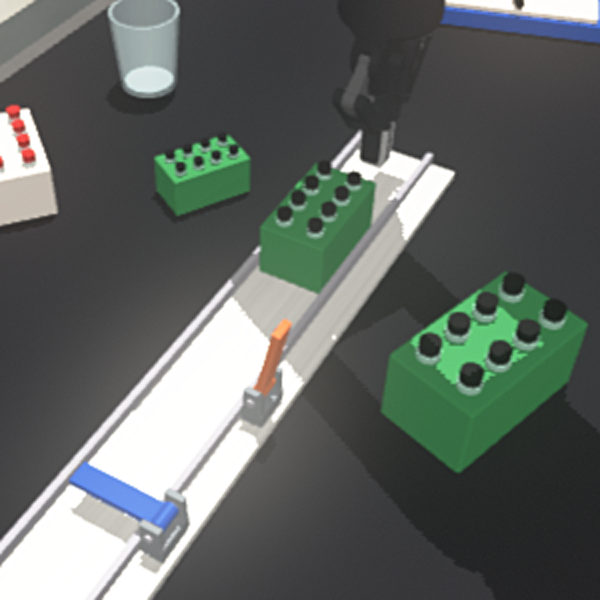

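The flag stays down, and the finger stands behind the rack with its knuckle above the vials. Now I'll push.

```bash
python3 -m jog '[[0,0,0,0,8,0,1],[0,0,0,0,8,0,1],[0,0,0,0,5,0,1],[0,0,0,0,5,0,1],[0,0,0,0,5,0,1]]'
python3 -m jog '[[0,0,0,0,5,0,1],[0,0,0,0,7,0,1],[0,0,0,0,9,0,1],[0,0,0,0,9,0,1],[0,0,0,0,9,0,1]]'
python3 -m jog '[[0,0,0,0,9,0,1],[0,0,0,0,9,0,1],[0,0,0,0,9,0,1],[0,0,0,0,9,0,1],[0,0,0,0,9,0,1]]'
python3 -m jog '[[0,0,0,0,9,0,1],[0,0,0,0,9,0,1],[0,0,0,0,9,0,1],[0,0,0,0,6,0,1],[0,0,0,0,3,0,1]]'
python3 - <<'E'
from h import *
snap('side'); s=snap('top')['pixels'][:,:,::-1]
t=cv2.imread('pics/side.png')
o=np.hstack([cv2.resize(t[120:380,200:460],(400,400)),cv2.resize(s[130:330,180:380],(400,400))])
cv2.imwrite('pics/s4.png',o)
E
```

```text
time: 6.7
tool_pos: [568.1, -153.7, 40.3]
tcp_rot: [-180.0, 0.0, -179.9]
ft_force: [-1.0, -1.2, 1.9]
finger_gap: 0.0
grip_force: 1.0
time: 7.2
tool_pos: [567.6, -114.2, 39.7]
tcp_rot: [180.0, -0.0, -180.0]
ft_force: [0.7, -2.7, 2.4]
finger_gap: 0.2
grip_force: 1.1
time: 7.7
tool_pos: [567.7, -69.3, 39.7]
tcp_rot: [180.0, -0.0, -180.0]
ft_force: [-0.1, -1.8, 1.8]
finger_gap: 0.1
grip_force: 0.9
time: 8.2
tool_pos: [567.6, -33.3, 39.7]
tcp_rot: [180.0, -0.0, -179.9]
ft_force: [0.3, -1.4, 0.5]
finger_gap: 0.2
grip_force: 0.8
```

View pics/s4.png

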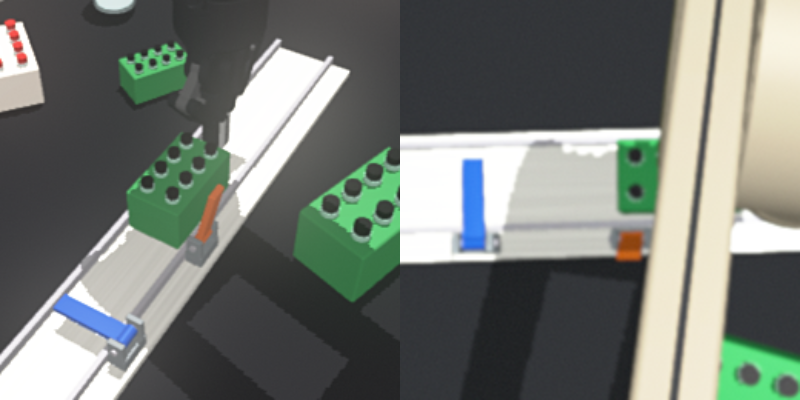

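The rack slides square and is beside the orange flag, which is still up. In the top view its leading face is at column 288.5 and the flag's near edge is at 222.5. Next I'll work out the remaining distance.

```bash
python3 - <<'E'
from h import *
a=atz('top',288.5,218,53);b=atz('top',222.5,230,33);print(a,b,b[1]-a[1])
E
python3 -m jog '[[0,0,0,0,5,0,1],[0,0,0,0,9,0,1],[0,0,0,0,9,0,1],[0,0,0,0,9,0,1],[0,0,0,0,9,0,1]]'
python3 -m jog '[[0,0,0,0,9,0,1],[0,0,0,0,9,0,1],[0,0,0,0,7,0,1],[0,0,0,0,5,0,1],[0,0,0,0,3,0,1]]'
```

```text
[567.83197257  69.26111257  53.        ] [554.3439182  166.04727689  33.        ] 96.78616431985907
time: 8.8
tool_pos: [567.5, 7.9, 39.7]
tcp_rot: [180.0, -0.0, -179.9]
ft_force: [0.2, -0.9, 0.1]
finger_gap: 0.1
grip_force: 0.5
time: 9.3
tool_pos: [567.7, 40.4, 39.8]
tcp_rot: [-180.0, 0.0, -179.9]
ft_force: [0.9, -1.4, -0.2]
finger_gap: -0.2
grip_force: 0.6
```

```bash
python3 -m jog '[[0,0,0,0,3,0,1],[0,0,0,0,3,0,1],[0,0,0,0,3,0,1],[0,0,0,0,3,0,1],[0,0,0,0,3,0,1]]'
python3 -m jog '[[0,0,0,0,1,0,1],[0,0,0,0,1,0,1],[0,0,0,0,0,0,1]]'
python3 -m jog '[[0,0,0,0,1,0,1],[0,0,0,0,1,0,1],[0,0,0,0,0,0,1]]'
```

```text
time: 9.8
tool_pos: [567.7, 55.1, 39.8]
tcp_rot: [-180.0, 0.0, -180.0]
ft_force: [0.2, -2.0, -0.3]
finger_gap: -0.2
grip_force: 0.5
time: 10.1
tool_pos: [567.7, 57.1, 39.8]
tcp_rot: [180.0, 0.0, -180.0]
ft_force: [-0.2, -0.1, -0.2]
finger_gap: -0.1
grip_force: 0.1
time: 10.4
tool_pos: [567.7, 59.0, 39.8]
tcp_rot: [180.0, 0.0, -180.0]
ft_force: [0.1, -1.0, 0.1]
finger_gap: 0.3
grip_force: 0.3
```

```bash
python3 -m jog '[[0,0,0,0,1,0,1],[0,0,0,0,1,0,1],[0,0,0,0,0,0,1]]'
python3 -m jog '[[0,0,0,0,1,0,1],[0,0,0,0,1,0,1],[0,0,0,0,0,0,1]]'; python3 - <<'E'
from h import *
snap('side'); s=snap('top')['pixels'][:,:,::-1]
t=cv2.imread('pics/side.png')
o=np.hstack([cv2.resize(t[190:350,220:380],(400,400)),cv2.resize(s[170:290,190:310],(400,400))])
cv2.imwrite('pics/s5.png',o)
E
```

```text
time: 10.7
tool_pos: [567.7, 61.0, 39.8]
tcp_rot: [180.0, 0.0, -180.0]
ft_force: [0.5, -1.5, -1.0]
finger_gap: 0.3
grip_force: 0.4
time: 11.0
tool_pos: [567.6, 63.1, 39.8]
tcp_rot: [180.0, 0.0, -180.0]
ft_force: [0.9, -1.1, -0.1]
finger_gap: -0.3
grip_force: 0.4
```

View pics/s5.png

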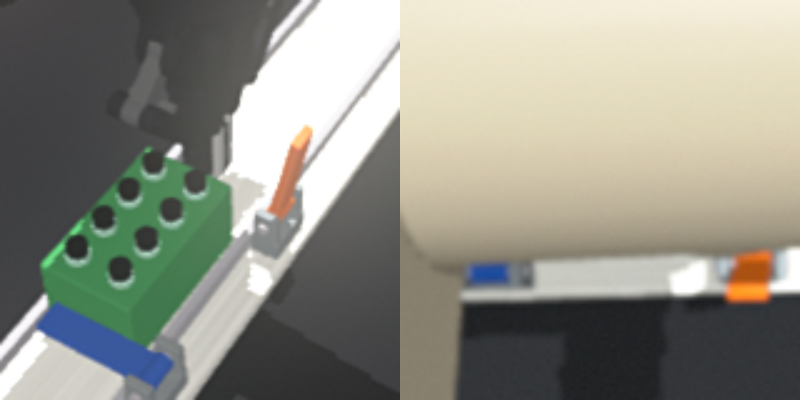

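The rack is almost on the flag and square, and orange is up. I'll creep forward until the force jumps.

```bash
python3 -m jog '[[0,0,0,0,1,0,1],[0,0,0,0,0,0,1],[0,0,0,0,0,0,1]]'
python3 -m jog '[[0,0,0,0,1,0,1],[0,0,0,0,0,0,1],[0,0,0,0,0,0,1]]'
```

```text
time: 11.4
tool_pos: [567.6, 64.0, 39.8]
tcp_rot: [180.0, -0.0, -180.0]
ft_force: [0.7, -0.5, 0.2]
finger_gap: -0.1
grip_force: 0.4
time: 11.7
tool_pos: [567.9, 64.6, 39.9]
tcp_rot: [-180.0, 0.0, -180.0]
ft_force: [1.9, -5.0, 0.2]
finger_gap: 0.2
grip_force: 2.1
```

Contact with the flag (5 N). Now I'll back off, lift and check.

```bash
python3 -m jog '[[0,0,0,0,-5,0,1],[0,0,0,0,-20,0,1],[0,0,0,0,0,-40,1],[0,0,0,0,0,-45,1],[0,0,0,0,-45,-30,1]]'
python3 -m jog '[[0,0,0,0,-48,0,1],[0,0,0,0,-48,0,1],[0,0,0,0,-48,0,1],[0,0,0,0,-48,0,1],[0,0,0,0,0,0,1]]'; python3 - <<'E'
from h import *
snap('side'); s=snap('top')['pixels'][:,:,::-1]
t=cv2.imread('pics/side.png')
o=np.hstack([cv2.resize(t[190:350,220:380],(400,400)),cv2.resize(s[170:290,190:310],(400,400))])
cv2.imwrite('pics/s6.png',o)
E
```

```text
time: 12.2
tool_pos: [568.8, 1.6, 156.0]
tcp_rot: [179.9, 0.2, -179.7]
ft_force: [1.4, -1.3, 0.1]
finger_gap: -0.2
grip_force: 0.0
time: 12.7
tool_pos: [567.1, -199.3, 152.6]
tcp_rot: [-179.9, 0.0, 179.7]
ft_force: [-0.7, 0.6, -0.3]
finger_gap: -0.0
grip_force: 0.0
```

View pics/s6.png

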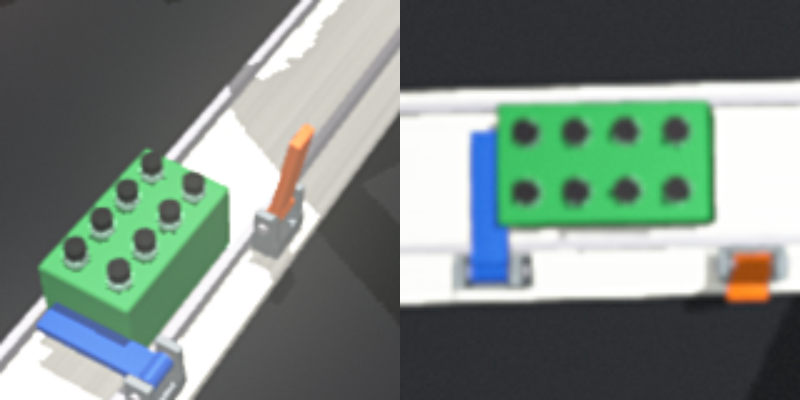

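The rack sits square against the lowered blue flag, orange is up and the arm is clear of everything.

```bash
python3 -c "
from bench import r
print(r.hand_in())"
```

```text
the job is handed in; nothing more can be done
None
```

I handed the job in at about 13 s: the blue flag is fully down, the green rack rests square against it and is released, and the orange flag still stands; the judge's verdict wasn't shown.

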